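# Refit the stove knob and light the burner

## Robot

A 7-joint arm with a two-finger parallel gripper is mounted at the origin on a cart in front of the work surface, level with it; the furniture and walls round the work are solid. World frame = base frame: x ahead of the robot, y to its left, z up, the work surface at z = 0. Lengths are in m, angles in rad, forces in N, time in s.
With the tool pointing down it reaches from about 0.35 to 0.9 m from the base axis. Payload 8.1 kg.
Tool frame: the origin (TCP) lies at the very end of the fingers, on their centre line; the grasp point (between the pads) lies arm.grip_point_offset behind it (arm.grip_point_offset is the distance from the TCP to the grasp point, in m); z points along the fingers, y is the line along which they close (so a half turn about z gives the same grasp; the last joint's range is limited). The gripper opens to 92 mm and grips with 3 to 60 N. Pads are 19 mm wide; open, the fingers measure 130 mm over their backs; the gripper's body (75 mm by 190 mm) begins 47 mm behind the grasp point.
Start: joints at [-1.356, 0.434, 0.025, 1.573, -0.012, 1.134, -0.075], TCP at [0.195, 0.594, 0.227] pointing down, gripper open.
Joint ranges: [-2.62, 2.62], [-0.44, 2.09], [-1.27, 1.32], [0.08, 2.57], [-1.32, 4.46], [0.12, 2], [-2.74, 2.74]. Speed limits (rad/s): [2.22, 2.22, 3.01, 3.01, 3.14, 3.14, 3.14].

## Interface

Orientations are given as a rotation vector (axis times angle).
In Python, from cell import arm gives the robot as it stands. The module is installed in compiled form; this text tells all that it offers.
- The arm moves only by the shell command python3 -m creep 'ROWS' [OPENING] [FORCE]. ROWS is JSON, a list of rows, each a list of 6 numbers: the shift along the tool's x, y, z scaled (see below), then the turn, a rotation vector about the tool's x, y, z scaled (see below). A call has 1 to 20 rows; each row shifts and turns the commanded pose from where the row before left it, along the tool's axes as they then stand; what a row does not reach is not made up. The controller multiplies each number of a shift by 0.4 m and each number of a turn by 120 degrees. A row lasts 1/12 s, in which the tool goes at most 41.7 mm and 7.16 degrees, less where a joint would pass 70% of its speed; a pose out of reach is approached as far as the arm can. A call with a number of a shift or a turn outside -1 to 1 is refused whole. A call with a gripper value outside its range is refused whole. OPENING is the closure, from -1 (fully open) to 1 (shut), set as the call begins (- or left out, the last holds). The fingers move at their own pace and stop on an object; FORCE is the grip in N (left out, the last holds). Time passes only in rows, so rows that do not move let the fingers close. It gives the time, the measured TCP pose, the force, the opening and the grip force at its end, in the units of the state.
- arm.observe(): the state, without advancing time (a new reading comes with each control period).
- arm.get_image(name): name is "side" or "top" or "wrist"; returns a dict with "frame" (400x640x3 uint8, red, green, blue), "intrinsics" (3x3 intrinsics, pixels), "rvec" (rotation vector, rad) and "tvec" (3), from world to camera coordinates, as OpenCV has them; the wrist camera has in their place "mount" (4x4, takes a point from camera to tool coordinates, whose origin is the TCP and whose axes are the flange's). Camera axes: x right, y down, z forward; pixel columns grow to the right and rows downward; lengths in m; the calibration is good to about 2 mm. A picture is of the moment at which its call begins: read the wrist's pose just before it. There is no depth.
- arm.sign_off(): hands the job in; it is judged then, once.
The state is a dict: "clock": time; "joints": joint angles; "dq": joint speeds; "joint_efforts": joint torques, N m; "position": TCP position; "ee_rot": TCP orientation; "force": force on the tool from outside, world axes, zero at the start; "ft_torque": the same for the moment, N m; "width": opening from 0.0 (shut) to 1.0 (fully open); "gripper_force": force on a finger pad.
Only numpy, scipy, OpenCV 4.12 (cv2) and the standard library are available. Lean on these libraries where they do the work, as an engineer would, in place of code of your own. Each camera call takes 0.05 s, during which the arm holds its last target. There are 200 camera calls.

## Task

The portable stove has been cleaned; put it back in working order. First press its cam lever down until it lies level, so that the gas cartridge is locked into the regulator. Then take the stove's loose knob, turn it so that its D-shaped bore matches the bare valve stem, push it right onto the stem and in against the spring, and with it held in turn it anticlockwise as far as it goes, leaving the mug, spice jar and washing-up bottle where they stand; the program finishes while still gripping the knob and pressing it in there, as the flame guard needs.

Things in the scene. Friction and masses are not known exactly. Their poses are not given: they have to be found in the camera images.
- stove: Grey portable gas stove, fixed to the table, 250 mm deep (its x), 310 wide (its y); origin on the table under its centre, front to its -x (towards the robot), y left. Deck 65 mm high; burner and pan support, to 104 mm high, radius 80, at (12, -55) mm; left, at y = 110, a white gas cartridge, 69 mm across, top at 90, the cam lever behind it; valve stem on a round black bezel at (-85, 18).
- cam_lever (a joint): Steel lever with a black thumb pad. 0 rad = open: leans up 46 degrees, pointing to the stove's front. Grows as the pad is pushed forward and down; 0.80 = locked: level above the cartridge, at its stop. Hinge line along the stove's y through point lever_hinge. Starts within 0 to 0.12; friction 0.1 N m (a few N at the pad); stays where it is left.
- lever_pad (a point): Centre of the upper face of the lever's thumb pad (26 x 26 mm): 80 mm from the hinge line along the lever, 18 mm above its centre line. Moves with the lever; locked, it is 110 mm above the table, 80 mm in front (stove -x) of the hinge. The lever's arm, 20 mm wide, runs from pad to hinge, its upper face 1 mm below the pad's.
- lever_hinge (a point): Point on the hinge line of the cam lever, in its middle, 92 mm above the table; axes as the stove.
- cartridge (a joint): How far the cam has pushed the gas cartridge forward into the regulator: 0 m = free, about 0.006 m = locked.
- knob: Loose black stove knob, standing on its underside. Origin at the centre of the underside, z up. Round skirt 42 mm across, 18 high; on it a bar grip 40 mm long (its x), 14 wide (its y), 18 to 42 mm high, to be pinched across the 14 mm. Pointer (nib at the rim, white line on the bar) at +x. Below, a D bore 15.2 mm across, 14 deep, its flat on the +x side, 2.4 mm from the axis. About 100 g.
- knob_bore_end (a point): Centre of the blind end of the knob's bore, 14 mm above its underside; axes as the knob.
- stem_top (a point): Centre of the top of the upright brass valve stem, 24 mm above the deck (89 above the table). Its axes turn with the stem: z up, +x where the flat faces; at the start (off) the stove's +x. D-shaped, 14 mm across, flat 2 mm from the axis, 1 mm chamfer on the round. The knob fits with its x along this x, within about 6 degrees, and is fully on when its bore end rests on the stem's top.
- valve_press (a joint): How far the stem is pushed in: 0 m = out, 0.005 m = fully in. The spring needs 4 N to start and 8 N fully in; it comes out again when let go.
- valve_turn (a joint): Turn of the stem: 0 rad = off (as at the start), grows anticlockwise seen from above, stop at 1.1 rad (63 degrees) = large flame. Friction about 0.05 N m. The knob has some 10 degrees of play on the stem, so it turns about that much farther than the stem.
- mug_tea: White mug, 91 mm high, 82 mm wide plus handle, left of the knob; leave where it stands.
- spice_paprika: Glass spice jar with a dark lid, 41 mm wide, 105 mm high, behind the knob; leave where it stands.
- washing_up_liquid: Washing-up liquid bottle, 79 x 50 mm, 250 mm high, standing at the left of the table; leave where it stands.
Not all that is in view belongs to the job. Several things look just like the knob: the one meant starts farthest to the robot's right.

How it is judged:
By the outcome, as a careful person would: the job done as asked, in the order asked, and still so for the second after the job is handed in, while the arm keeps its last pose, push and grip.
It also fails if it takes over 58 s, if anything falls off the work surface, if the arm or the gripper's body presses on something with over 40 N, if the wrist force passes 120 N, or if a joint passes its speed limit or range.

## Working session

There is one attempt and no reset: what is moved stays moved. The work goes in short steps, Python scripts to look and compute and a shell command to move; the robot and the scene stay as the last step left them, time stands still between calls to the robot, and variables do not carry over. Pictures are saved under pics/ and viewed, at most 10 in all, crops included, and the job is handed in when it is done.

```bash
mkdir -p pics; cat > h.py <<'E'
import numpy as np,cv2
from cell import arm
from scipy.spatial.transform import Rotation as R
def cam(n):
    s=arm.observe(); i=arm.get_image(n); K=np.array(i["intrinsics"])
    if n=="wrist":
        T=np.eye(4);T[:3,:3]=R.from_rotvec(s["ee_rot"]).as_matrix();T[:3,3]=s["position"]
        T=T@np.array(i["mount"]); T=np.linalg.inv(T); Rm,t=T[:3,:3],T[:3,3]
    else: Rm=R.from_rotvec(np.ravel(i["rvec"])).as_matrix();t=np.ravel(i["tvec"])
    return i["frame"],K,Rm,t
def save(n,f):
    fr,K,Rm,t=cam(n); cv2.imwrite(f"pics/{f}.png",fr[:,:,::-1]); np.savez(f"pics/{f}.npz",K=K,R=Rm,t=t)
def ray(f,u,v):
    d=np.load(f"pics/{f}.npz");C=-d["R"].T@d["t"];D=d["R"].T@np.linalg.inv(d["K"])@[u,v,1];return C,D
def atz(f,u,v,z):
    C,D=ray(f,u,v);return np.round(C+D*(z-C[2])/D[2],4)
def proj(f,p):
    d=np.load(f"pics/{f}.npz");q=d["K"]@(d["R"]@np.array(p)+d["t"]);return np.round(q[:2]/q[2],1)
def crop(f,u0,v0,u1,v1,k,g):
    im=cv2.imread(f"pics/{f}.png")[v0:v1,u0:u1];cv2.imwrite(f"pics/{g}.png",cv2.resize(im,None,fx=k,fy=k,interpolation=cv2.INTER_CUBIC))
E
python3 - <<'E'
from h import *
save("top","t0");save("side","s0")
for n in("t0","s0"): print(ray(n,320,200))
o=arm.observe();print({k:np.round(v,3) for k,v in o.items()},arm.grip_point_offset)
E
```

```text
(array([0.32340874, 0.01803022, 1.41277791]), array([ 1.21387186e-01,  2.33912608e-04, -9.92711612e-01]))
(array([0.35082547, 0.92185966, 0.69491244]), array([ 0.16448037, -0.83733805, -0.5215938 ]))
{'clock': np.float64(0.1), 'joints': array([-1.356,  0.435,  0.025,  1.574, -0.012,  1.134, -0.075]), 'dq': array([-0.001, -0.001,  0.   , -0.002,  0.   ,  0.002,  0.001]), 'joint_efforts': array([ 4.0000e-03, -6.6913e+01,  9.8900e-01, -3.1514e+01, -6.0000e-02,
        3.7000e-02,  0.0000e+00]), 'position': array([0.195, 0.593, 0.226]), 'ee_rot': array([-4.970e-01, -3.102e+00,  2.000e-03]), 'force': array([-0.064,  0.711, -0.245]), 'ft_torque': array([ 0.027, -0.012, -0.023]), 'gripper_force': np.float64(0.0), 'width': np.float64(0.999)} 0.0188
```

View pics/t0.png

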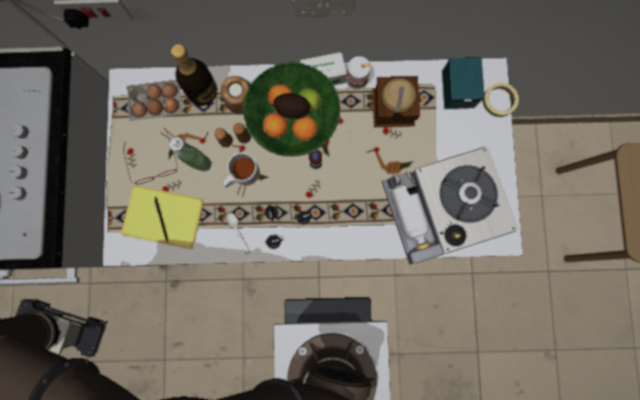

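View pics/s0.png

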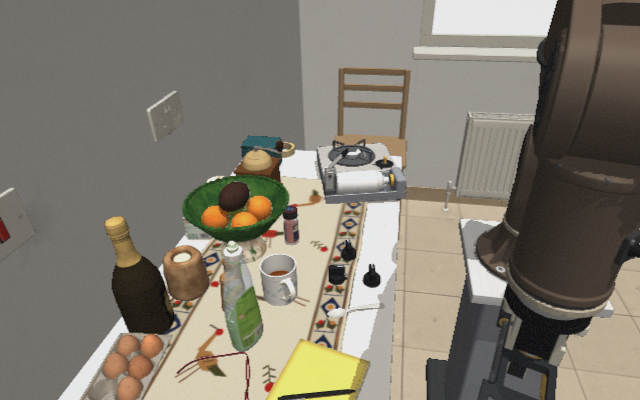

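Top view: three knob-like items near (272,212), (304,216) and (275,241), with the rightmost at (304,216). The stove is at about (450,205), with its bezel at about (455,235) and the lever near (403,190). Next I'll enlarge these areas.

```bash
python3 - <<'E'
from h import *
crop("t0",380,140,520,270,5,"a");crop("t0",220,140,340,260,5,"b")
a=cv2.imread("pics/a.png");b=cv2.imread("pics/b.png")
s=cv2.imread("pics/s0.png")
cv2.imwrite("pics/c.png",np.hstack([cv2.resize(s[130:210,310:410],None,fx=5,fy=5,interpolation=2)[:, :400] if 0 else cv2.resize(s[135:210,310:410],(400,300),interpolation=2),cv2.resize(s[200:300,260:393],(400,300),interpolation=2)]))
E
```

```text
(no output)
```

View pics/a.png

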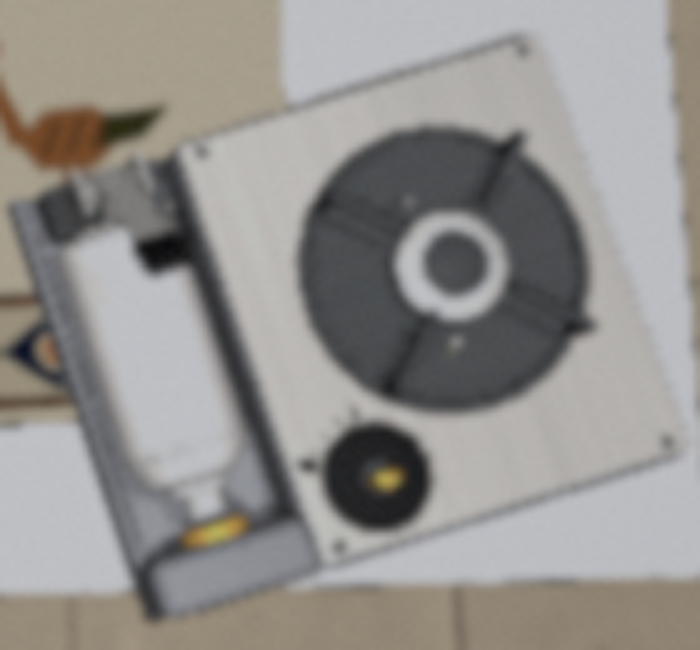

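View pics/b.png

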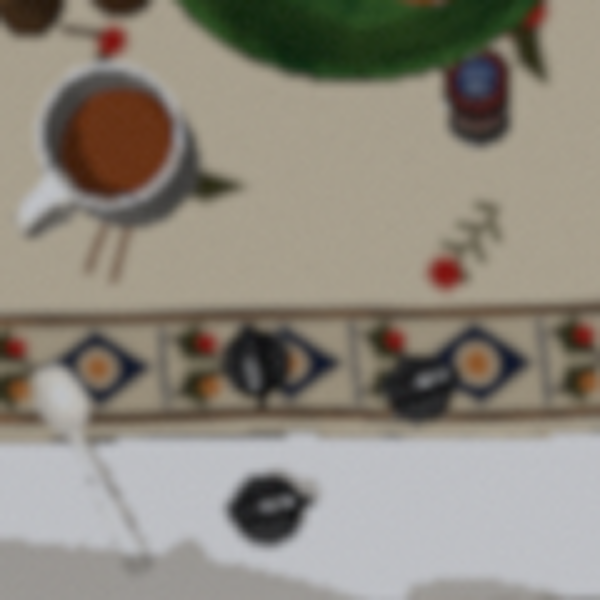

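View pics/c.png

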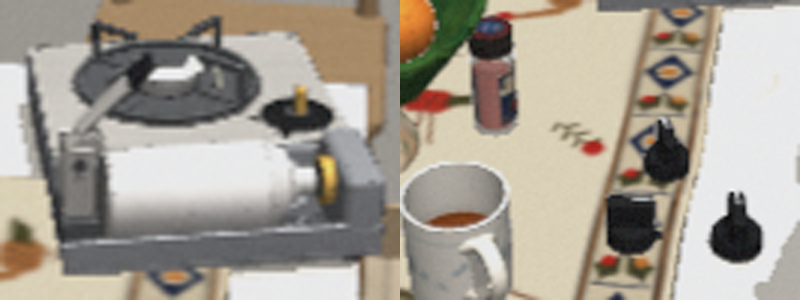

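```bash
python3 - <<'E'
from h import *
g=lambda f,u,v,z,o=(380,140):atz(f,o[0]+u/5,o[1]+v/5,z)
br=g("t0",530,37,.065);fr=g("t0",686,455,.065);bl=g("t0",180,148,.065);fl=g("t0",322,567,.065)
print(br,fr,bl,fl)
d=br-fr;print(np.hypot(*d[:2]),np.degrees(np.arctan2(d[1],d[0])));d=bl-fl;print(np.hypot(*d[:2]),np.degrees(np.arctan2(d[1],d[0])))
d=br-bl;print(np.degrees(np.arctan2(d[1],d[0])))
print("bezel",g("t0",377,477,.068),"burner",g("t0",455,263,.095),"stem",g("t0",387,479,.089))
print("stem side",atz("s0",310+299/4,135+88/4,.089))
print("knob base",g("t0",418,392,.018,(220,140)), g("t0",432,378,.042,(220,140)))
print("knob side top",atz("s0",260+663/3-133.3+0,200+120/3,.042))
print("pad side",g("t0",163,252,.16))
# wide crop check: stove model
from scipy.optimize import least_squares
m=np.array([[.125,-.155],[-.125,-.155]]) 
P=[( .125,-.155,br),(-.125,-.155,fr),(.012,-.055,g("t0",455,263,.09)),(-.085,.018,g("t0",377,477,.068))]
def f(q):
    c,s=np.cos(q[2]),np.sin(q[2]);return np.ravel([[q[0]+c*x-s*y-p[0],q[1]+s*x+c*y-p[1]] for x,y,p in P])
r=least_squares(f,[.4,-.4,.3]);print(r.x,np.degrees(r.x[2]),f(r.x).round(4))
q=r.x;c,s=np.cos(q[2]),np.sin(q[2])
for n,x,y in(("stem",-.085,.018),("cart",0,.11)):print(n,q[0]+c*x-s*y,q[1]+s*x+c*y)
E
```

```text
[ 0.6233 -0.4503  0.065 ] [ 0.3875 -0.5181  0.065 ] [ 0.5659 -0.2513  0.065 ] [ 0.3323 -0.3158  0.065 ]
0.2453537853793986 16.04162654526048
0.2423411025806394 15.435521741130701
-73.91020596856252
bezel [ 0.3801 -0.348   0.068 ] burner [ 0.4931 -0.3903  0.095 ] stem [ 0.378  -0.3476  0.089 ]
stem side [ 0.3813 -0.3482  0.089 ]
knob base [0.4425 0.0665 0.018 ] [0.4481 0.0577 0.042 ]
knob side top [0.4508 0.0562 0.042 ]
pad side [ 0.4947 -0.2206  0.16  ]
[ 0.46478957 -0.33862958  0.2791612 ] 15.994758470028799 [ 0.0044 -0.0029 -0.0002 -0.004  -0.0022  0.0036 -0.002   0.0033]
stem 0.37812029752195064 -0.34474811996772253
cart 0.434479138357717 -0.23288802404585784
```

Stove yaw is about 16°, the stem is near (0.379,-0.347), the knob near (0.445,0.061) and the pad near (0.495,-0.221). The crop shows the lever open and the stem's D on the bezel. I'll stop over the knob for a wrist picture, then go to the lever.

```bash
cat >> h.py <<'E'
def plan(p=None,yaw=None):
    """p target TCP, yaw = direction (deg) of tool y axis. prints shift in tool axes now/after turn, scaled totals"""
    s=arm.observe();M=R.from_rotvec(s["ee_rot"]).as_matrix();P=np.array(s["position"])
    y0=np.degrees(np.arctan2(M[1,1],M[0,1]))
    print("clk %.2f pos"%s["clock"],P.round(4),"yaw %.2f"%y0,"z",M[:,2].round(4),"F",np.round(s["force"],1),"T",np.round(s["ft_torque"],2),"w %.3f gf %.1f j"%(s["width"],s["gripper_force"]),np.round(s["joints"],2))
    yaw=y0 if yaw is None else yaw; p=P if p is None else p
    d=-((yaw-y0+180)%360-180)
    a=np.radians(yaw);N=np.c_[[np.sin(a)*1,-np.cos(a),0],[np.cos(a),np.sin(a),0],[0,0,-1]]
    N[:,0]=np.cross(N[:,1],N[:,2])
    D=N.T@(np.array(p)-P)/.4
    print("turn z deg %.2f scaled %.4f rows>=%.1f; shift after turn scaled"%(d,d/120,abs(d)/7.16),D.round(4),"rows>=%.1f"%(np.linalg.norm(D)/.104), "tilt fix rotvec scaled",np.round(np.degrees((R.from_matrix(M).inv()*R.from_matrix(N)).as_rotvec())/120,4))
E
python3 - <<'E'
from h import *
print(np.array(arm.get_image("wrist")["mount"]).round(3))
plan([.40,.075,.26],10)
E
```

```text
[[-0.    -0.951 -0.308  0.085]
 [ 1.    -0.     0.     0.   ]
 [-0.    -0.308  0.951 -0.158]
 [ 0.     0.     0.     1.   ]]
clk 0.15 pos [0.1952 0.5933 0.2261] yaw 71.79 z [-3.0e-04 -1.1e-03 -1.0e+00] F [ 0.3 -0.4 -0.2] T [-0.01 -0.   -0.01] w 0.999 gf 0.0 j [-1.36  0.44  0.02  1.57 -0.01  1.13 -0.08]
turn z deg 61.79 scaled 0.5149 rows>=8.6; shift after turn scaled [-1.3651  0.2791 -0.0847] rows>=13.4 tilt fix rotvec scaled [-5.000e-04  3.000e-04  5.149e-01]
```

```bash
python3 -m creep '[[0,0,0,0,0,0.0572],[0,0,0,0,0,0.0572],[0,0,0,0,0,0.0572],[0,0,0,0,0,0.0572],[0,0,0,0,0,0.0572],[0,0,0,0,0,0.0572],[0,0,0,0,0,0.0572],[0,0,0,0,0,0.0572],[0,0,0,0,0,0.0572]]'
python3 -m creep '[[-0.08,0.016,-0.005,0,0,0],[-0.08,0.016,-0.005,0,0,0],[-0.08,0.016,-0.005,0,0,0],[-0.08,0.016,-0.005,0,0,0],[-0.08,0.016,-0.005,0,0,0],[-0.08,0.016,-0.005,0,0,0],[-0.08,0.016,-0.005,0,0,0],[-0.08,0.016,-0.005,0,0,0],[-0.08,0.016,-0.005,0,0,0],[-0.08,0.016,-0.005,0,0,0],[-0.08,0.016,-0.005,0,0,0],[-0.08,0.016,-0.005,0,0,0],[-0.08,0.016,-0.005,0,0,0],[-0.08,0.016,-0.005,0,0,0],[-0.08,0.016,-0.005,0,0,0],[-0.08,0.016,-0.005,0,0,0],[-0.08,0.016,-0.005,0,0,0],[0,0,0,0,0,0],[0,0,0,0,0,0],[0,0,0,0,0,0]]'
python3 -c '
from h import *
plan([.44,.06,.26],17)
save("wrist","w1");print(proj("w1",[.445,.061,.042]))
plan([.50,-.215,.26],106);plan([.50,-.215,.26],-74)'
```

```text
clock: 0.9
position: [0.1952, 0.5935, 0.2264]
ee_rot: [2.026, 2.401, -0.001]
force: [1.0, -0.8, -0.5]
width: 1.002
gripper_force: 0.0
clock: 2.57
position: [0.3967, 0.0773, 0.2606]
ee_rot: [-2.019, -2.406, -0.0]
force: [-0.5, 0.2, 0.7]
width: 0.995
gripper_force: 0.0
clk 2.57 pos [0.3967 0.0773 0.2606] yaw 10.00 z [-3.e-04  3.e-04 -1.e+00] F [-0.5  0.2  0.7] T [-0.06  0.02  0.03] w 0.995 gf 0.0 j [-0.95  0.    0.65  2.05 -0.    1.09 -0.13]
turn z deg -7.00 scaled -0.0583 rows>=1.0; shift after turn scaled [-0.073   0.0907  0.0015] rows>=1.1 tilt fix rotvec scaled [-0.0001 -0.0002 -0.0583]
[353.5 188.9]
clk 2.62 pos [0.3966 0.0778 0.2605] yaw 10.08 z [-5.e-04  1.e-04 -1.e+00] F [-0.3  0.2  0.4] T [-0.08 -0.01  0.01] w 1.000 gf 0.0 j [-0.95  0.    0.64  2.05 -0.    1.09 -0.13]
turn z deg -95.92 scaled -0.7993 rows>=13.4; shift after turn scaled [-0.0467 -0.7748  0.0014] rows>=7.5 tilt fix rotvec scaled [-1.000e-04 -2.000e-04 -7.993e-01]
clk 2.62 pos [0.3966 0.0778 0.2605] yaw 10.08 z [-5.e-04  1.e-04 -1.e+00] F [-0.3  0.2  0.4] T [-0.08 -0.01  0.01] w 1.000 gf 0.0 j [-0.95  0.    0.64  2.05 -0.    1.09 -0.13]
turn z deg 84.08 scaled 0.7007 rows>=11.7; shift after turn scaled [0.0467 0.7748 0.0014] rows>=7.5 tilt fix rotvec scaled [-2.000e-04  1.000e-04  7.007e-01]
```

View pics/w1.png

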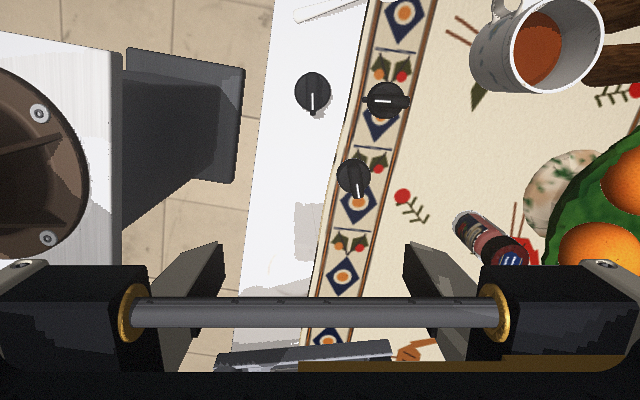

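The wrist view shows the wanted knob centred near (352,176), its white line running from (357,184) to (359,196), with the nib at (361,198). Next is the lever.

```bash
python3 -m creep '[[0,0,0,0,0,0.0584],[0,0,0,0,0,0.0584],[0,0,0,0,0,0.0584],[0,0,0,0,0,0.0584],[0,0,0,0,0,0.0584],[0,0,0,0,0,0.0584],[0,0,0,0,0,0.0584],[0,0,0,0,0,0.0584],[0,0,0,0,0,0.0584],[0,0,0,0,0,0.0584],[0,0,0,0,0,0.0584],[0,0,0,0,0,0.0584]]' 1 20
python3 -m creep '[[0.005,0.0775,0,0,0,0],[0.005,0.0775,0,0,0,0],[0.005,0.0775,0,0,0,0],[0.005,0.0775,0,0,0,0],[0.005,0.0775,0,0,0,0],[0.005,0.0775,0,0,0,0],[0.005,0.0775,0,0,0,0],[0.005,0.0775,0,0,0,0],[0.005,0.0775,0,0,0,0],[0.005,0.0775,0,0,0,0],[0,0,0,0,0,0],[0,0,0,0,0,0],[0,0,0,0,0,0]]'
python3 -c '
from h import *
plan()
save("wrist","w2")
print(proj("w2",[.495,-.221,.16]),proj("w2",[.379,-.347,.089]))
a=atz("w1",357,184,.042);b=atz("w1",359,196,.042);c=atz("w1",352,176,.018);d=atz("w1",361,198,.018);print(a,b,c,d,[np.degrees(np.arctan2(*(q-p)[1::-1])) for p,q in((a,b),(c,d))])'
```

```text
clock: 3.62
position: [0.3966, 0.0782, 0.2605]
ee_rot: [3.112, 0.43, -0.001]
force: [0.6, 0.5, 0.2]
width: 0.178
gripper_force: 0.0
clock: 4.7
position: [0.5014, -0.2142, 0.2601]
ee_rot: [-3.11, -0.437, 0.002]
force: [-0.7, 0.9, -0.5]
width: 0.006
gripper_force: 0.0
clk 4.70 pos [ 0.5014 -0.2142  0.2601] yaw -74.00 z [-1.3e-03  9.0e-04 -1.0e+00] F [-0.7  0.9 -0.5] T [-0.05  0.17  0.03] w 0.006 gf 0.0 j [-0.34  0.35  0.87  1.77 -0.29  1.16 -0.67]
turn z deg -0.00 scaled -0.0000 rows>=0.0; shift after turn scaled [0. 0. 0.] rows>=0.0 tilt fix rotvec scaled [-0.0006  0.0005  0.    ]
[321.  208.4] [398.3 310.1]
[0.4477 0.0674 0.042 ] [0.453  0.0538 0.042 ] [0.444  0.0701 0.018 ] [0.4606 0.0449 0.018 ] [np.float64(-68.70884478027368), np.float64(-56.625898643308595)]
```

View pics/w2.png

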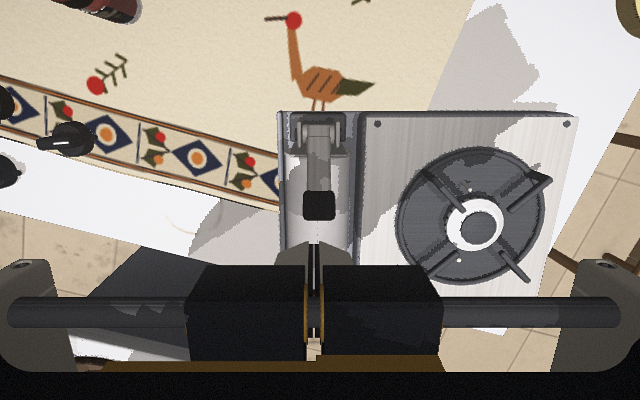

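The wrist view shows the black pad's upper face centred at (319,205), within 3 px of prediction. The hinge bracket is near (318,125), the closed fingertip at (314,243).

```bash
python3 -c '
from h import *
pad=atz("w2",319,205,.162);print(pad,"knob",atz("w2",67,138,.03))
u=np.array([.961,.276])
hx=pad[:2]+u*.0426
s=arm.observe();M=R.from_rotvec(s["ee_rot"]).as_matrix();prev=np.array(s["position"])
print("hinge",hx, atz("w2",318,125,.095))
L=[]
for e,up in((46,.012),(46,0),(36,0),(26,0),(16,0),(8,0),(0,0),(0,-.004)):
    r=np.radians(e);w=hx+u*(-.08*np.cos(r)+.018*np.sin(r)+.006)
    p=np.array([*w,.092+.08*np.sin(r)+.018*np.cos(r)+up]);print(e,p.round(4),(M.T@(p-prev)/.4).round(4));prev=p'
```

```text
[ 0.498  -0.2185  0.162 ] knob [0.4533 0.0611 0.03  ]
hinge [ 0.5389386 -0.2067424] [ 0.5508 -0.2031  0.095 ]
46 [ 0.5037 -0.2169  0.1741] [0.0036 0.0094 0.2154]
46 [ 0.5037 -0.2169  0.1621] [0.   0.   0.03]
36 [ 0.4927 -0.22    0.1536] [-0.0288  0.      0.0212]
26 [ 0.4832 -0.2228  0.1432] [-0.0247  0.      0.0259]
16 [ 0.4756 -0.2249  0.1314] [-0.0198  0.      0.0297]
8 [ 0.471  -0.2263  0.121 ] [-0.0119  0.      0.026 ]
0 [ 0.4678 -0.2272  0.11  ] [-0.0082  0.      0.0274]
0 [ 0.4678 -0.2272  0.106 ] [0.   0.   0.01]
```

```bash
python3 -m creep '[[0.0009,0.0023,0.054,0,0,0],[0.0009,0.0023,0.054,0,0,0],[0.0009,0.0023,0.054,0,0,0],[0.0009,0.0023,0.054,0,0,0],[0,0,0.015,0,0,0],[0,0,0.015,0,0,0],[-0.0144,0,0.0106,0,0,0],[-0.0144,0,0.0106,0,0,0],[-0.0124,0,0.013,0,0,0],[-0.0124,0,0.013,0,0,0],[-0.01,0,0.0149,0,0,0],[-0.01,0,0.0149,0,0,0],[-0.006,0,0.013,0,0,0],[-0.006,0,0.013,0,0,0],[-0.004,0,0.0137,0,0,0],[-0.004,0,0.0137,0,0,0],[0,0,0,0,0,0]]'
python3 -c 'from h import *;plan()'
python3 -m creep '[[0,0,0.005,0,0,0],[0,0,0.005,0,0,0],[0,0,0,0,0,0],[0,0,0,0,0,0]]'
python3 -c 'from h import *;plan()'
```

```text
clock: 6.17
position: [0.4677, -0.2293, 0.11]
ee_rot: [-3.111, -0.434, -0.001]
force: [-1.3, 1.9, 9.9]
width: 0.003
gripper_force: 4.9
clk 6.17 pos [ 0.4677 -0.2293  0.11  ] yaw -74.10 z [ 3.e-04  4.e-04 -1.e+00] F [-1.3  1.9  9.9] T [0.49 0.4  0.02] w 0.003 gf 4.9 j [-0.19  0.48  0.76  2.01 -0.45  0.82 -0.47]
turn z deg -0.00 scaled -0.0000 rows>=0.0; shift after turn scaled [0. 0. 0.] rows>=0.0 tilt fix rotvec scaled [-0.0002 -0.0002 -0.    ]
clock: 6.5
position: [0.4677, -0.2297, 0.1086]
ee_rot: [-3.11, -0.433, -0.003]
force: [-11.4, 8.1, 47.2]
width: 0.002
gripper_force: 23.6
clk 6.50 pos [ 0.4677 -0.2297  0.1086] yaw -74.13 z [ 0.0019  0.0019 -1.    ] F [-11.4   8.1  47.2] T [1.66 2.86 0.05] w 0.002 gf 23.6 j [-0.19  0.49  0.76  2.01 -0.46  0.82 -0.47]
turn z deg -0.00 scaled -0.0000 rows>=0.0; shift after turn scaled [0. 0. 0.] rows>=0.0 tilt fix rotvec scaled [-0.0006 -0.0011 -0.    ]
```

Lever is at its stop (z 0.1086, force rising steeply). Retreating, then checking.

```bash
python3 -m creep '[[0,0,-0.02,0,0,0],[0,0,-0.06,0,0,0],[0,0,-0.09,0,0,0],[0,0,-0.09,0,0,0],[0,0,-0.09,0,0,0],[0,0,-0.03,0,0,0],[0,0,0,0,0,0],[0,0,0,0,0,0]]'
python3 -c 'from h import *;plan();save("wrist","w3");print(proj("w3",[.4577,-.229,.11]),proj("w3",[.379,-.347,.089]))'
python3 -m creep '[[0,0,0,0,0,0.0584],[0,0,0,0,0,0.0584],[0,0,0,0,0,0.0584],[0,0,0,0,0,0.0584],[0,0,0,0,0,0.0584],[0,0,0,0,0,0.0584],[0,0,0,0,0,0.0584],[0,0,0,0,0,0.0584],[0,0,0,0,0,0.0584],[0,0,0,0,0,0.0584],[0,0,0,0,0,0.0584],[0,0,0,0,0,0.0584]]' -1
python3 -c 'from h import *;plan([.449,.062,.20],-158)'
```

```text
clock: 7.17
position: [0.4678, -0.2289, 0.258]
ee_rot: [-3.111, -0.436, -0.001]
force: [-0.6, -0.5, -1.0]
width: 0.004
gripper_force: 0.0
clk 7.17 pos [ 0.4678 -0.2289  0.258 ] yaw -74.05 z [ 8.e-04  4.e-04 -1.e+00] F [-0.6 -0.5 -1. ] T [-0.05  0.16 -0.01] w 0.004 gf 0.0 j [-0.34  0.3   0.9   1.83 -0.26  1.14 -0.64]
turn z deg -0.00 scaled -0.0000 rows>=0.0; shift after turn scaled [0. 0. 0.] rows>=0.0 tilt fix rotvec scaled [-0.0001 -0.0004 -0.    ]
[311.7 193.2] [396.7 283. ]
clock: 8.22
position: [0.4669, -0.2286, 0.2564]
ee_rot: [2.595, -1.768, -0.004]
force: [-0.6, 0.7, 0.4]
width: 0.823
gripper_force: 0.0
clk 8.22 pos [ 0.4669 -0.2286  0.2564] yaw -158.54 z [-3.e-03  1.e-04 -1.e+00] F [-0.6  0.7  0.4] T [ 0.03  0.2  -0.02] w 0.823 gf 0.0 j [-0.53  0.44  1.27  1.84 -0.45  1.2  -1.89]
turn z deg -0.54 scaled -0.0045 rows>=0.1; shift after turn scaled [-0.6904 -0.2308  0.1409] rows>=7.1 tilt fix rotvec scaled [ 0.0013  0.0006 -0.0045]
```

View pics/w3.png

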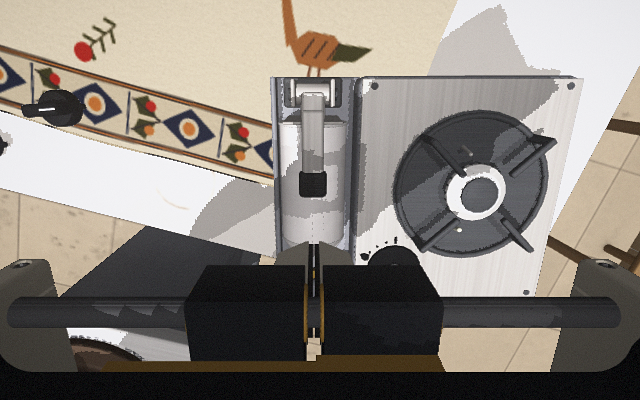

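The lever now lies along the cartridge with the pad at (313,185), level as expected. Moving over the knob.

```bash
python3 -m creep '[[-0.069,-0.023,0.01,0,0,0],[-0.069,-0.023,0.01,0,0,0],[-0.069,-0.023,0.01,0,0,0],[-0.069,-0.023,0.01,0,0,0],[-0.069,-0.023,0.01,0,0,0],[-0.069,-0.023,0.01,0,0,0],[-0.069,-0.023,0.01,0,0,0],[-0.069,-0.023,0.01,0,0,0],[-0.069,-0.023,0.01,0,0,0],[-0.069,-0.023,0.01,0,0,0],[0,0,0,0,0,0],[0,0,0,0,0,0],[0,0,0,0,0,0]]' -1
python3 -c '
from h import *
plan([.449,.062,.20],-158);save("wrist","w4");print(proj("w4",[.449,.062,.042]))
crop("w4",200,80,460,300,3,"w4c")
for f,a,b in(("w2",(52,143),(65,139)),("w3",(24,110.5),(53,108))):
  a,b=atz(f,*a,.042),atz(f,*b,.042);d=a-b;print(a,b,np.degrees(np.arctan2(d[1],d[0])))'
```

```text
clock: 9.3
position: [0.4498, 0.0607, 0.2173]
ee_rot: [2.6, -1.76, -0.0]
force: [0.0, -1.1, -0.8]
width: 1.001
gripper_force: 0.0
clk 9.30 pos [0.4498 0.0607 0.2173] yaw -158.19 z [-0.0014 -0.0016 -1.    ] F [ 0.  -1.1 -0.8] T [0.06 0.23 0.03] w 1.001 gf 0.0 j [-1.24  0.32  1.28  2.04 -0.36  1.04 -2.55]
turn z deg -0.19 scaled -0.0016 rows>=0.0; shift after turn scaled [-0.0038  0.0006  0.0433] rows>=0.4 tilt fix rotvec scaled [ 0.0009 -0.0004 -0.0016]
[312.7 177. ]
[0.4471 0.0687 0.042 ] [0.4555 0.0553 0.042 ] 122.08218715606611
[0.4421 0.0824 0.042 ] [0.4531 0.0531 0.042 ] 110.57747221167101
```

View pics/w4c.png

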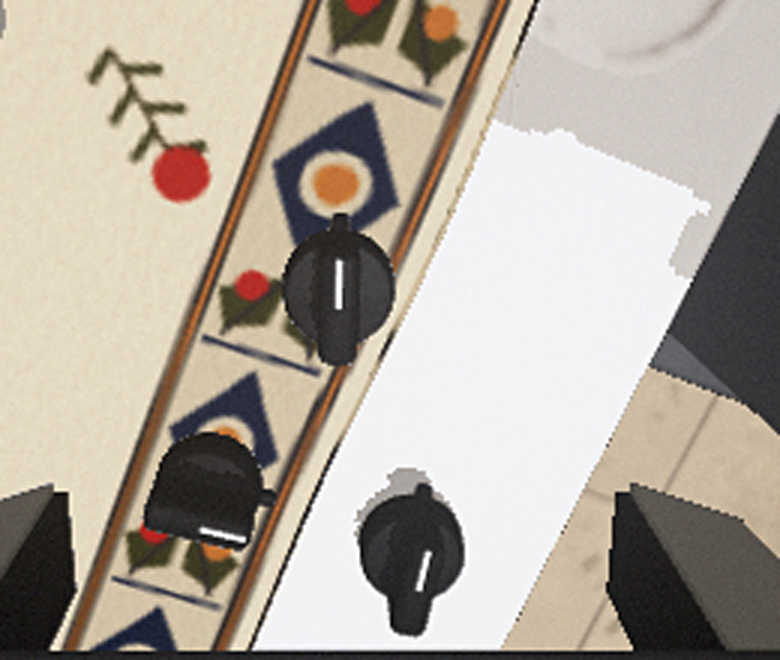

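Crop of w4: the wanted knob's nib is at crop (341,215), the skirt centre about (339,292), the white line from (339,260) to (338,310), and the bar's near end at (337,362). The bar is already almost square to the fingers.

```bash
python3 -c '
from h import *
g=lambda u,v,z:atz("w4",200+u/3,80+v/3,z)
n=g(341,220,.015);a=g(339.5,260,.042);b=g(338.5,310,.042);e=g(337,355,.030);c=g(339,289,.018)
an=lambda p,q:np.degrees(np.arctan2(*(p-q)[1::-1]))
print(n,a,b,e,"skirt",c,an(a,b),an(n,c),"mid",(a+b)/2)
y=an(a,b)-90
plan([*(.5*c[:2]+.5*(a+b)[:2]/2),.020],y)'
```

```text
[0.455  0.0441 0.015 ] [0.4524 0.0521 0.042 ] [0.4464 0.0681 0.042 ] [0.4396 0.0865 0.03  ] skirt [0.4467 0.0669 0.018 ] -69.4439547804165 -69.99671890868265 mid [0.4494 0.0601 0.042 ]
clk 9.35 pos [0.4501 0.0602 0.2176] yaw -158.26 z [-8.e-04 -1.e-03 -1.e+00] F [0.  0.1 0.7] T [ 0.07  0.18 -0.02] w 0.999 gf 0.0 j [-1.24  0.32  1.28  2.04 -0.36  1.04 -2.55]
turn z deg 1.18 scaled 0.0099 rows>=0.2; shift after turn scaled [-0.0095  0.0018  0.4941] rows>=4.8 tilt fix rotvec scaled [ 0.0006 -0.0003  0.0099]
```

```bash
python3 -c 'from h import *;plan([.447,.066,.0215],-159.5)'
python3 -m creep '[[-0.019,0.001,0.08,0,0,0.01],[0,0,0.08,0,0,0],[0,0,0.08,0,0,0],[0,0,0.08,0,0,0],[0,0,0.08,0,0,0],[0,0,0.05,0,0,0],[0,0,0.03,0,0,0],[0,0,0,0,0,0],[0,0,0,0,0,0],[0,0,0,0,0,0]]' -1
python3 -c 'from h import *;plan([.447,.066,.0215],-159.5)'
```

```text
clk 9.35 pos [0.4501 0.0602 0.2176] yaw -158.26 z [-8.e-04 -1.e-03 -1.e+00] F [0.  0.1 0.7] T [ 0.07  0.18 -0.02] w 0.999 gf 0.0 j [-1.24  0.32  1.28  2.04 -0.36  1.04 -2.55]
turn z deg 1.24 scaled 0.0103 rows>=0.2; shift after turn scaled [-0.0162  0.0021  0.4904] rows>=4.7 tilt fix rotvec scaled [ 0.0006 -0.0003  0.0103]
clock: 10.18
position: [0.4479, 0.0674, 0.0269]
ee_rot: [-2.581, 1.79, -0.001]
force: [-0.1, -1.2, 0.2]
width: 0.997
gripper_force: 0.0
clk 10.18 pos [0.4479 0.0674 0.0269] yaw -159.46 z [ 1.e-03 -1.e-04 -1.e+00] F [-0.1 -1.2  0.2] T [0.05 0.11 0.03] w 0.997 gf 0.0 j [-0.88  0.6   0.85  2.23 -0.79  0.64 -2.23]
turn z deg 0.04 scaled 0.0003 rows>=0.0; shift after turn scaled [0.0024 0.0033 0.0135] rows>=0.1 tilt fix rotvec scaled [-0.0004 -0.0002  0.0003]
```

```bash
python3 -m creep '[[0.0024,0.0025,0.012,0,0,0],[0,0,0,0,0,0]]' -1
python3 -m creep '[[0,0,0,0,0,0],[0,0,0,0,0,0],[0,0,0,0,0,0],[0,0,0,0,0,0],[0,0,0,0,0,0],[0,0,0,0,0,0],[0,0,0,0,0,0],[0,0,0,0,0,0],[0,0,0,0,0,0],[0,0,0,0,0,0],[0,0,0,0,0,0],[0,0,0,0,0,0],[0,0,0,0,0,0],[0,0,0,0,0,0]]' 1 40
python3 -c 'from h import *;plan()'
```

```text
clock: 10.35
position: [0.447, 0.0669, 0.0217]
ee_rot: [-2.582, 1.787, -0.001]
force: [0.2, 0.5, -0.2]
width: 0.999
gripper_force: 0.0
clock: 11.52
position: [0.4467, 0.067, 0.0214]
ee_rot: [-2.583, 1.788, -0.0]
force: [-0.1, 0.0, -0.2]
width: 0.151
gripper_force: 40.0
clk 11.52 pos [0.4467 0.067  0.0214] yaw -159.38 z [ 0.  0. -1.] F [-0.1  0.  -0.2] T [0.04 0.08 0.03] w 0.151 gf 40.0 j [-0.87  0.6   0.84  2.24 -0.8   0.63 -2.21]
turn z deg -0.00 scaled -0.0000 rows>=0.0; shift after turn scaled [0. 0. 0.] rows>=0.0 tilt fix rotvec scaled [-0.  0.  0.]
```

Gripped: the opening of 13.9 mm equals the bar's width. Lifting, turning and looking.

```bash
python3 -m creep '[[0,0,-0.03,0,0,0],[0,0,-0.07,0,0,0],[0,0,-0.09,0,0,0],[0,0,-0.09,0,0,0],[0,0,-0.09,0,0,0],[0,0,-0.06,0,0,-0.0593],[0,0,0,0,0,-0.0593],[0,0,0,0,0,-0.0593],[0,0,0,0,0,-0.0593],[0,0,0,0,0,-0.0593],[0,0,0,0,0,-0.0593],[0,0,0,0,0,-0.0593],[0,0,0,0,0,-0.0593],[0,0,0,0,0,-0.0593],[0,0,0,0,0,-0.0593],[0,0,0,0,0,-0.0593],[0,0,0,0,0,-0.0593]]'
python3 -c '
from h import *
plan([.379,-.347,.19],-74);save("wrist","w5")
s=arm.observe();M=R.from_rotvec(s["ee_rot"]).as_matrix();P=np.array(s["position"])
for l in([0,0,.0214-.018],[.024,0,.0214-.015],[.02,0,-.0206]):print(proj("w5",P+M@l))
crop("w5",220,190,420,340,4,"w5c")'
```

```text
clock: 12.93
position: [0.4464, 0.0668, 0.1933]
ee_rot: [-3.11, -0.447, 0.0]
force: [-0.5, -0.1, -1.1]
width: 0.15
gripper_force: 40.0
clk 12.93 pos [0.4464 0.0668 0.1933] yaw -73.65 z [-3.e-04  1.e-04 -1.e+00] F [-0.5 -0.1 -1.1] T [-0.07  0.15 -0.03] w 0.150 gf 40.0 j [-0.95  0.22  0.82  2.07 -0.2   0.93 -1.3 ]
turn z deg 0.35 scaled 0.0029 rows>=0.0; shift after turn scaled [-0.4471  0.9479  0.0082] rows>=10.1 tilt fix rotvec scaled [-0.0001  0.0001  0.0029]
[315.4 256.1]
[315.  210.8]
[315.3 240.4]
```

View pics/w5c.png

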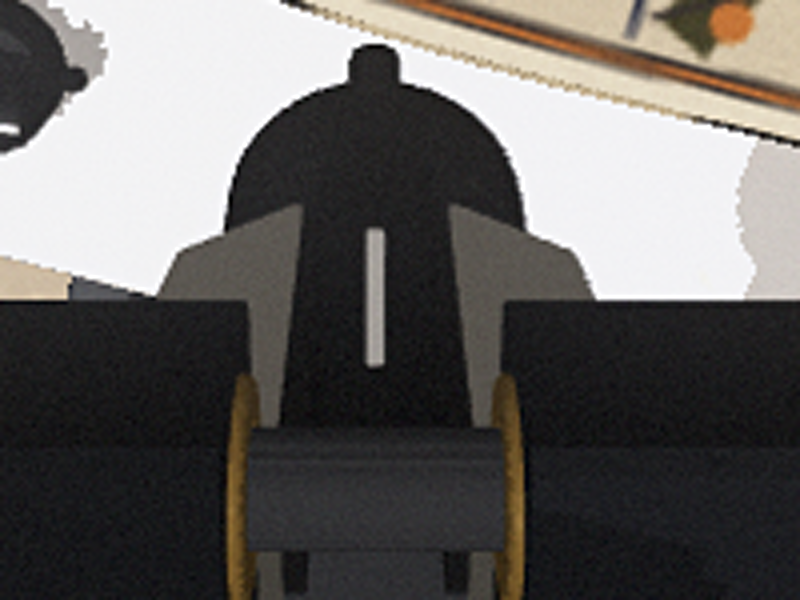

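Crop of w5: the nib's tip is at crop (375,43), the skirt's rim front at about (375,79), and the skirt edges at x 225 and 524. I'll fit the knob's offset along the bar, and find the bezel centre again for the stem.

```bash
python3 -c '
from h import *
s=arm.observe();M=R.from_rotvec(s["ee_rot"]).as_matrix();P=np.array(s["position"])
t=np.linspace(0,2*np.pi,361)
for dx in(-.004,-.002,0,.002,.004):
  o=[]
  for z in(.018,0.):
    q=np.array([proj("w5",P+M@[dx+.021*np.cos(a),.021*np.sin(a),.0214-z]) for a in t]);o.append((q[:,1].min()-190,q[:,0].min()-220,q[:,0].max()-220,q[q[:,0].argmin(),1]-190))
  print(dx,(np.array(o)*4).round(0).tolist())
# rim points from the crop threshold
im=cv2.imread("pics/w5c.png").max(2)
print([(x,int(np.argmax(im[:,x]<90))) for x in(260,280,300,320,340,410,430,450,470,490)])
'
```

```text
-0.004 [[143.0, 222.0, 542.0, 293.0], [94.0, 235.0, 528.0, 234.0]]
-0.002 [[128.0, 221.0, 542.0, 280.0], [80.0, 234.0, 528.0, 215.0]]
0 [[114.0, 220.0, 543.0, 260.0], [66.0, 234.0, 528.0, 207.0]]
0.002 [[99.0, 220.0, 544.0, 252.0], [53.0, 233.0, 529.0, 196.0]]
0.004 [[84.0, 219.0, 544.0, 238.0], [39.0, 232.0, 529.0, 181.0]]
[(260, 131), (280, 113), (300, 0), (320, 91), (340, 85), (410, 85), (430, 90), (450, 4), (470, 9), (490, 14)]
```

```bash
python3 -c 'from h import *;plan([.307,-.368,.19],-74)'
```

```text
clk 12.98 pos [0.4464 0.0668 0.1933] yaw -73.13 z [-3.e-04  2.e-04 -1.e+00] F [-0.3 -0.4 -0.5] T [-0.05  0.16 -0.01] w 0.147 gf 40.0 j [-0.94  0.22  0.82  2.07 -0.2   0.93 -1.29]
turn z deg 0.87 scaled 0.0072 rows>=0.1; shift after turn scaled [-0.6345  0.9488  0.0083] rows>=11.0 tilt fix rotvec scaled [-0.0001  0.0001  0.0072]
```

```bash
python3 -m creep '[[-0.04,0.059,0,0,0,0.007],[-0.04,0.059,0,0,0,0],[-0.04,0.059,0,0,0,0],[-0.04,0.059,0,0,0,0],[-0.04,0.059,0,0,0,0],[-0.04,0.059,0,0,0,0],[-0.04,0.059,0,0,0,0],[-0.04,0.059,0,0,0,0],[-0.04,0.059,0,0,0,0],[-0.04,0.059,0,0,0,0],[-0.04,0.059,0,0,0,0],[-0.04,0.059,0,0,0,0],[-0.04,0.059,0,0,0,0],[-0.04,0.059,0,0,0,0],[-0.04,0.059,0,0,0,0],[-0.04,0.059,0,0,0,0],[0,0,0,0,0,0],[0,0,0,0,0,0],[0,0,0,0,0,0],[0,0,0,0,0,0]]'
python3 -c '
from h import *
plan([.379,-.347,.14],-74);save("wrist","w6");q=proj("w6",[.379,-.347,.089]);print(q)
v0=max(0,int(q[1])-70);u0=int(q[0])-100;crop("w6",u0,v0,u0+200,v0+150,4,"w6c");print(u0,v0)'
```

```text
clock: 14.65
position: [0.2993, -0.3634, 0.1931]
ee_rot: [-3.113, -0.415, -0.0]
force: [-0.3, 0.3, -0.7]
width: 0.149
gripper_force: 40.0
clk 14.65 pos [ 0.2993 -0.3634  0.1931] yaw -74.80 z [-1.0e-04  1.1e-03 -1.0e+00] F [-0.3  0.3 -0.7] T [-0.07  0.11  0.01] w 0.149 gf 40.0 j [-0.01  0.31  1.    2.03 -0.31  0.96 -0.16]
turn z deg -0.80 scaled -0.0067 rows>=0.1; shift after turn scaled [0.2027 0.0155 0.1328] rows>=2.3 tilt fix rotvec scaled [-0.0005 -0.0001 -0.0067]
[322.   90.9]
222 20
```

View pics/w6c.png

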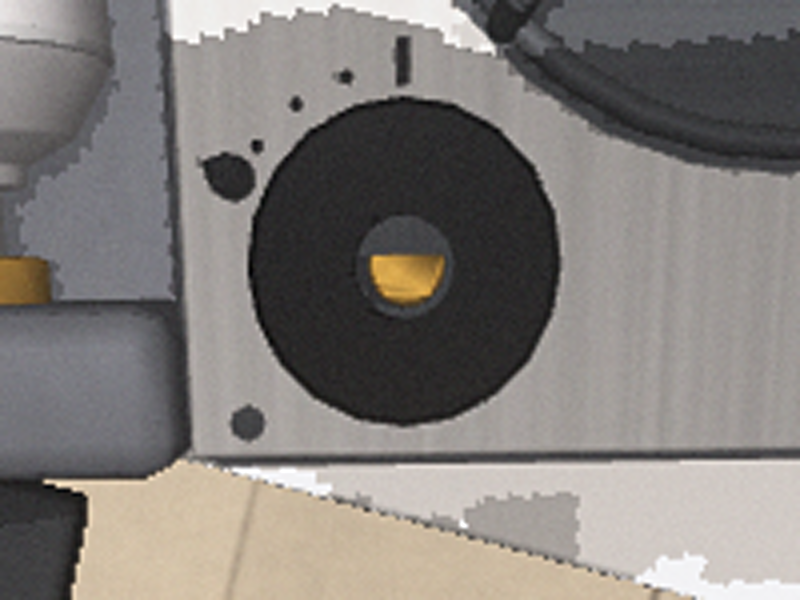

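Crop of w6: the brass D's flat edge lies at v=255 for u 370–446 (facing image up), and its round bottom is at v=305, so the axis is at about (408,266). The front edge of the deck is horizontal, so the tool is already square to the stove.

```bash
python3 -c '
from h import *
from scipy.optimize import least_squares
d=np.load("pics/w5.npz");C=-d["R"].T@d["t"]
# w5 pose: TCP .4464 .0668 .1933
P=np.array([.4464,.0668,.1933]);a=np.radians(-73.4);M=np.c_[[-np.sin(a),np.cos(a),0],[np.cos(a),np.sin(a),0],[0,0,-1]]
pts=[(260,131),(280,113),(320,91),(340,85),(410,85),(430,90)]
L=[]
for u,v in pts:
  w=M.T@(atz("w5",220+u/4,190+v/4,P[2]-.0214)-P);L.append(w[:2])
L=np.array(L)
for r in(.021,):
  f=lambda q:np.hypot(*(L-q).T)-r
  s=least_squares(f,[0,0]);print("knob in tool",s.x,f(s.x).round(4))
P6=np.array([.2993,-.3634,.1931]);a=np.radians(-74.8);M6=np.c_[[-np.sin(a),np.cos(a),0],[np.cos(a),np.sin(a),0],[0,0,-1]]
for u,v,z in((408,266,.0885),(370,255,.089),(446,255,.089),(408,255,.089),(408,305,.088),(404,262,.068)):
  w=atz("w6",222+u/4,20+v/4,z);print(u,v,w,(M6.T@(w-P6)).round(4))
e1=atz("w6",222+195/4,20+458/4,.065);e2=atz("w6",222+195,20+457/4,.065);print("stove y dir",np.degrees(np.arctan2(*(e1-e2)[1::-1])))
'
```

```text
knob in tool [-0.00216114 -0.00085647] [ 0.0001 -0.0001 -0.     -0.     -0.0001  0.0001]
408 266 [ 0.3823 -0.3476  0.0885] [0.0842 0.0065 0.1046]
370 255 [ 0.3823 -0.3405  0.089 ] [ 0.0861 -0.0003  0.1041]
446 255 [ 0.3859 -0.3537  0.089 ] [0.0861 0.0133 0.1041]
408 255 [ 0.3841 -0.3471  0.089 ] [0.0861 0.0065 0.1041]
408 305 [ 0.3758 -0.3495  0.088 ] [0.0775 0.0066 0.1051]
404 262 [ 0.3831 -0.3472  0.068 ] [0.0851 0.0063 0.1251]
stove y dir 105.31773701639257
```

```bash
python3 -m creep '[[0.054,0.0046,0.04,0,0,0],[0.054,0.0046,0.04,0,0,0],[0.054,0.0046,0.04,0,0,0],[0.054,0.0046,0.03,0,0,0],[0,0,0.02,0,0,0],[0,0,0.015,0,0,0],[0,0,0,0,0,0],[0,0,0,0,0,0],[0,0,0,0,0,0]]'
python3 -c 'from h import *;plan([.3846,-.3479,.112],-74.7)'
```

```text
clock: 15.45
position: [0.3837, -0.3494, 0.12]
ee_rot: [3.114, 0.413, 0.001]
force: [-1.0, -0.5, -0.7]
width: 0.151
gripper_force: 40.0
clk 15.45 pos [ 0.3837 -0.3494  0.12  ] yaw -74.88 z [ 7.e-04 -2.e-04 -1.e+00] F [-1.  -0.5 -0.7] T [-0.05  0.16  0.  ] w 0.151 gf 40.0 j [ 0.02  0.5   0.86  2.01 -0.5   0.86 -0.15]
turn z deg -0.18 scaled -0.0015 rows>=0.0; shift after turn scaled [ 0.0031 -0.0029  0.0201] rows>=0.2 tilt fix rotvec scaled [ 0.0002 -0.0003 -0.0015]
```

```bash
python3 -m creep '[[0.003,-0.003,0.01,0,0,-0.0015],[0,0,0.01,0,0,0],[0,0,0.01,0,0,0],[0,0,0.005,0,0,0],[0,0,0,0,0,0]]'
python3 -c 'from h import *;plan([.3846,-.3479,.0964],-74.7)'
```

```text
clock: 15.87
position: [0.3845, -0.3475, 0.1048]
ee_rot: [-3.113, -0.419, 0.001]
force: [-0.3, -0.2, -1.4]
width: 0.152
gripper_force: 40.0
clk 15.87 pos [ 0.3845 -0.3475  0.1048] yaw -74.67 z [-9.e-04  5.e-04 -1.e+00] F [-0.3 -0.2 -1.4] T [-0.11  0.4  -0.01] w 0.152 gf 40.0 j [ 0.03  0.52  0.84  2.02 -0.52  0.83 -0.13]
turn z deg 0.03 scaled 0.0003 rows>=0.0; shift after turn scaled [-0.     0.001  0.021] rows>=0.2 tilt fix rotvec scaled [-0.0003  0.0003  0.0003]
```

It is already 5 mm below first contact with no force, so the bore is on the stem. Going on.

```bash
python3 -m creep '[[0,0,0.007,0,0,0],[0,0,0.007,0,0,0],[0,0,0.007,0,0,0],[0,0,0,0,0,0]]'
python3 -c 'from h import *;plan([.3846,-.3479,.0914],-74.7)'
python3 -m creep '[[0,0,0.005,0,0,0],[0,0,0.005,0,0,0],[0,0,0.003,0,0,0],[0,0,0,0,0,0]]'
python3 -c 'from h import *;plan([.3846,-.3479,.0914],-74.7)'
```

```text
clock: 16.2
position: [0.3847, -0.3477, 0.0965]
ee_rot: [-3.113, -0.419, 0.001]
force: [-3.2, -0.0, -2.3]
width: 0.148
gripper_force: 40.0
clk 16.20 pos [ 0.3847 -0.3477  0.0965] yaw -74.67 z [-6.e-04 -0.e+00 -1.e+00] F [-3.2 -0.  -2.3] T [-0.28  0.7   0.04] w 0.148 gf 40.0 j [ 0.04  0.53  0.83  2.03 -0.53  0.82 -0.12]
turn z deg 0.03 scaled 0.0003 rows>=0.0; shift after turn scaled [-0.0002  0.0003  0.0127] rows>=0.1 tilt fix rotvec scaled [-0.0001  0.0003  0.0003]
clock: 16.53
position: [0.3848, -0.3478, 0.0918]
ee_rot: [3.114, 0.419, -0.0]
force: [-4.0, 1.5, 6.8]
width: 0.148
gripper_force: 40.0
clk 16.53 pos [ 0.3848 -0.3478  0.0918] yaw -74.67 z [-1.e-04 -0.e+00 -1.e+00] F [-4.   1.5  6.8] T [-0.01  1.21 -0.02] w 0.148 gf 40.0 j [ 0.05  0.53  0.82  2.03 -0.54  0.81 -0.11]
turn z deg 0.03 scaled 0.0003 rows>=0.0; shift after turn scaled [-0.0005  0.0001  0.0009] rows>=0.0 tilt fix rotvec scaled [-0.      0.      0.0003]
```

```bash
python3 -m creep '[[0,0,0.004,0,0,0],[0,-0.0006,0,0,0,-0.04],[0,-0.0006,0,0,0,-0.04],[0,-0.0006,0,0,0,-0.04],[0,-0.0006,0,0,0,-0.04],[0,0,0,0,0,0]]'
python3 -c 'from h import *;plan([.3846,-.3479,.0914],0)'
```

```text
clock: 17.03
position: [0.3847, -0.3474, 0.0911]
ee_rot: [2.997, 0.94, 0.002]
force: [-5.2, 0.4, 13.4]
width: 0.151
gripper_force: 40.0
clk 17.03 pos [ 0.3847 -0.3474  0.0911] yaw -55.18 z [ 1.5e-03 -4.0e-04 -1.0e+00] F [-5.2  0.4 13.4] T [-0.03  1.52 -0.03] w 0.151 gf 40.0 j [ 0.11  0.5   0.72  2.03 -0.47  0.78  0.15]
turn z deg -55.18 scaled -0.4598 rows>=7.7; shift after turn scaled [-0.0013 -0.0003 -0.0008] rows>=0.0 tilt fix rotvec scaled [ 8.000e-04 -2.000e-04 -4.598e-01]
```

```bash
python3 -m creep '[[0,-0.0006,0,0,0,-0.04],[0,-0.0006,0,0,0,-0.04],[0,-0.0006,0,0,0,-0.04],[0,-0.0006,0,0,0,-0.04],[0,-0.0006,0,0,0,-0.04],[0,-0.0006,0,0,0,-0.04],[0,-0.0006,0,0,0,-0.04],[0,-0.0006,0,0,0,-0.04],[0,-0.0006,0,0,0,-0.04],[0,-0.0006,0,0,0,-0.04],[0,0,0,0,0,0]]'
python3 -c 'from h import *;plan([.3846,-.3479,.0914],0)'
```

```text
clock: 17.95
position: [0.3839, -0.3467, 0.0912]
ee_rot: [2.353, 2.076, 0.001]
force: [-1.9, -1.6, 7.9]
width: 0.147
gripper_force: 40.0
clk 17.95 pos [ 0.3839 -0.3467  0.0912] yaw -7.17 z [ 0.003 -0.002 -1.   ] F [-1.9 -1.6  7.9] T [-0.63  0.47 -0.04] w 0.147 gf 40.0 j [ 0.27  0.45  0.48  2.02 -0.31  0.74  0.82]
turn z deg -7.17 scaled -0.0597 rows>=1.0; shift after turn scaled [-0.003   0.0018 -0.0006] rows>=0.0 tilt fix rotvec scaled [ 0.0015  0.0009 -0.0597]
```

```bash
python3 -m creep '[[0,0,0.003,0,0,-0.02],[0,0,0,0,0,-0.02],[0,0,0,0,0,-0.02],[0,0,0,0,0,0],[0,0,0,0,0,0]]'
python3 -c 'from h import *;plan()'
python3 -m creep '[[0,0,0.001,0,0,-0.02],[0,0,0,0,0,-0.02],[0,0,0,0,0,0],[0,0,0,0,0,0]]'
python3 -c 'from h import *;plan()'
```

```text
clock: 18.37
position: [0.3839, -0.3468, 0.0909]
ee_rot: [2.224, 2.213, 0.002]
force: [-3.7, 1.4, 23.1]
width: 0.149
gripper_force: 40.0
clk 18.37 pos [ 0.3839 -0.3468  0.0909] yaw -0.28 z [ 0.0036 -0.0018 -1.    ] F [-3.7  1.4 23.1] T [ 0.15  1.2  -0.01] w 0.149 gf 40.0 j [ 0.3   0.45  0.45  2.02 -0.28  0.73  0.92]
turn z deg -0.00 scaled -0.0000 rows>=0.0; shift after turn scaled [0. 0. 0.] rows>=0.0 tilt fix rotvec scaled [ 0.0017  0.0009 -0.    ]
clock: 18.7
position: [0.3839, -0.3468, 0.0908]
ee_rot: [2.13, 2.304, 0.002]
force: [-6.1, 2.1, 28.0]
width: 0.148
gripper_force: 40.0
clk 18.70 pos [ 0.3839 -0.3468  0.0908] yaw 4.51 z [ 0.0038 -0.0017 -1.    ] F [-6.1  2.1 28. ] T [ 0.42  1.5  -0.12] w 0.148 gf 40.0 j [ 0.32  0.44  0.42  2.02 -0.27  0.73  0.98]
turn z deg -0.00 scaled -0.0000 rows>=0.0; shift after turn scaled [0. 0. 0.] rows>=0.0 tilt fix rotvec scaled [ 0.0017  0.0009 -0.    ]
```

```bash
python3 -m creep '[[0,0,0,0,0,-0.02],[0,0,0,0,0,0],[0,0,0,0,0,0]]'
python3 -c 'from h import *;plan()'
python3 -m creep '[[0,0,0,0,0,-0.02],[0,0,0,0,0,0],[0,0,0,0,0,0]]'
python3 -c 'from h import *;plan()'
```

```text
clock: 18.95
position: [0.3839, -0.3468, 0.0908]
ee_rot: [2.081, 2.348, 0.002]
force: [-6.2, 2.0, 27.3]
width: 0.146
gripper_force: 40.1
clk 18.95 pos [ 0.3839 -0.3468  0.0908] yaw 6.91 z [ 0.0038 -0.0016 -1.    ] F [-6.2  2.  27.3] T [ 0.46  1.54 -0.17] w 0.146 gf 40.1 j [ 0.32  0.44  0.41  2.02 -0.26  0.73  1.02]
turn z deg -0.00 scaled -0.0000 rows>=0.0; shift after turn scaled [0. 0. 0.] rows>=0.0 tilt fix rotvec scaled [ 0.0017  0.001  -0.    ]
clock: 19.2
position: [0.3837, -0.3467, 0.0908]
ee_rot: [2.032, 2.392, 0.002]
force: [-6.6, 2.6, 28.8]
width: 0.148
gripper_force: 40.1
clk 19.20 pos [ 0.3837 -0.3467  0.0908] yaw 9.31 z [ 0.0034 -0.0014 -1.    ] F [-6.6  2.6 28.8] T [ 0.46  1.64 -0.18] w 0.148 gf 40.1 j [ 0.33  0.44  0.4   2.02 -0.25  0.73  1.05]
turn z deg -0.00 scaled -0.0000 rows>=0.0; shift after turn scaled [0. 0. 0.] rows>=0.0 tilt fix rotvec scaled [ 0.0015  0.0009 -0.    ]
```

Torque has levelled off at about 0.18 N m, which suggests the stop. My picture allowance is already used up, in fact slightly overrun, so I'll check by image code alone how the knob's white line and nib sit in the grip.

```bash
python3 -c '
from h import *
plan();save("wrist","w7")
for f in("w5","w7"):
  im=cv2.imread(f"pics/{f}.png")[244:284,300:330].max(2).astype(float)
  rows=[]
  for i in range(0,40,4):
    r=im[i];m=r>r.max()*.65
    rows.append((244+i,int(r.max()),round(300+(np.arange(30)[m]*r[m]).sum()/r[m].sum(),1)))
  print(f,rows)
  # nib: dark extents above rim
  g=cv2.imread(f"pics/{f}.png")[:,:,:].max(2)
  for v in(201,203,205,207,209,212,216):
    r=np.where(g[v,270:360]<70)[0];print(v,r.min()+270 if len(r) else None,r.max()+270 if len(r) else None,len(r))
'
```

```text
clk 19.20 pos [ 0.3837 -0.3467  0.0908] yaw 9.31 z [ 0.0034 -0.0014 -1.    ] F [-6.6  2.6 28.8] T [ 0.46  1.64 -0.18] w 0.148 gf 40.1 j [ 0.33  0.44  0.4   2.02 -0.25  0.73  1.05]
turn z deg -0.00 scaled -0.0000 rows>=0.0; shift after turn scaled [0. 0. 0.] rows>=0.0 tilt fix rotvec scaled [ 0.0015  0.0009 -0.    ]
w5 [(244, 41, np.float64(314.6)), (248, 166, np.float64(313.5)), (252, 173, np.float64(313.5)), (256, 172, np.float64(313.5)), (260, 170, np.float64(313.5)), (264, 167, np.float64(313.5)), (268, 169, np.float64(313.5)), (272, 165, np.float64(313.5)), (276, 166, np.float64(313.5)), (280, 167, np.float64(313.5))]
201 311 315 5
203 308 318 11
205 307 319 13
207 307 319 13
209 307 319 13
212 301 326 26
216 293 334 42
w7 [(244, 28, np.float64(312.7)), (248, 188, np.float64(313.5)), (252, 184, np.float64(313.5)), (256, 186, np.float64(313.5)), (260, 184, np.float64(313.5)), (264, 184, np.float64(313.5)), (268, 182, np.float64(313.5)), (272, 186, np.float64(313.5)), (276, 182, np.float64(313.5)), (280, 189, np.float64(313.5))]
201 280 345 66
203 277 359 72
205 275 350 76
207 273 353 81
209 272 353 82
212 270 355 86
216 270 358 89
```

The knob has not slipped in the grip (white line still straight at u=313.5). I'll turn further in small steps until the torque shows the stop clearly.

```bash
for i in 1 2; do python3 -m creep '[[0,0,0,0,0,-0.025],[0,0,0,0,0,0],[0,0,0,0,0,0]]' >/dev/null
python3 -c 'from h import *;plan()'|head -1; done
```

```text
clk 19.50 pos [ 0.3836 -0.3466  0.0908] yaw 12.30 z [ 0.0033 -0.0013 -1.    ] F [-6.7  3.2 29.4] T [ 0.52  1.73 -0.25] w 0.152 gf 40.1 j [ 0.34  0.44  0.39  2.02 -0.24  0.73  1.09]
clk 19.75 pos [ 0.3836 -0.3465  0.0908] yaw 15.29 z [ 0.0033 -0.0011 -1.    ] F [-7.1  3.  28.1] T [ 0.6   1.67 -0.23] w 0.153 gf 40.1 j [ 0.35  0.44  0.37  2.01 -0.24  0.73  1.14]
```

```bash
python3 -c '
from h import *
save("wrist","w8")
for f in("w5","w7","w8"):
  im=cv2.imread(f"pics/{f}.png").max(2).astype(float)
  p=[]
  for v in range(246,283):
    r=im[v,304:323];r=np.clip(r-60,0,None)
    if r.sum()>60:p.append((v,304+(np.arange(19)*r).sum()/r.sum()))
  p=np.array(p);k=np.polyfit(p[:,0],p[:,1],1);print(f,len(p),p[0],p[-1],"slope deg-ish",np.degrees(np.arctan(k[0])))
  # white line angle about the vertical, measured in world at bar top height
  s=arm.observe()
  # bright mask outline of the skirt/bar edges near fingers
  print([ (v,(np.where(np.abs(np.diff(im[v,270:360]))>25)[0]+270).tolist()) for v in(240,246,254)])
'
```

```text
w5 35 [247.        313.3215859] [281.         312.90825688] slope deg-ish -0.10483758106320053
[(240, [276, 349, 350]), (246, [275, 280, 294, 332, 347, 350, 351]), (254, [293, 294, 310, 311, 315, 333])]
w7 34 [247.         313.46310433] [280.        313.3447619] slope deg-ish -0.28050965485590046
[(240, []), (246, [280, 294, 311, 331, 332, 347]), (254, [293, 294, 310, 311, 315, 316, 332, 333])]
w8 34 [247.         313.44410876] [280.        313.3968254] slope deg-ish -0.470770355614908
[(240, []), (246, [280, 294, 332, 347]), (254, [293, 294, 310, 311, 315, 316, 332, 333])]
```

```bash
t(){ python3 -c '
from h import *
import time
o=[arm.observe()["ft_torque"][2] for _ in range(3)];plan()'|head -1|cut -c1-150; }
python3 -m creep '[[0,0,0,0,0,-0.025],[0,0,0,0,0,-0.025],[0,0,0,0,0,0],[0,0,0,0,0,0]]' >/dev/null; t
python3 -m creep '[[0,0,0,0,0,0.025],[0,0,0,0,0,0.025],[0,0,0,0,0,0],[0,0,0,0,0,0]]' >/dev/null; t
python3 -m creep '[[0,0,0,0,0,0.025],[0,0,0,0,0,0.025],[0,0,0,0,0,0],[0,0,0,0,0,0]]' >/dev/null; t
```

```text
clk 20.13 pos [ 0.3836 -0.3465  0.0908] yaw 21.27 z [ 0.0033 -0.001  -1.    ] F [-7.2  3.4 28.6] T [ 0.63  1.7  -0.5 ] w 0.151 gf 40.3 j [ 0.37  0.43 
clk 20.47 pos [ 0.3837 -0.3465  0.0908] yaw 15.27 z [ 0.0032 -0.0013 -1.    ] F [-7.6  2.8 28.7] T [ 0.53  1.72 -0.17] w 0.145 gf 40.1 j [ 0.35  0.44 
clk 20.80 pos [ 0.3838 -0.3467  0.0908] yaw 9.28 z [ 0.0034 -0.0016 -1.    ] F [-6.6  2.2 29.4] T [ 0.45  1.69 -0.04] w 0.150 gf 40.0 j [ 0.33  0.44
```

The torque rises and falls elastically (−0.5, −0.17, −0.04), so the valve is at its stop. I'll hold it there with a light torque and hand in.

```bash
python3 -m creep '[[0,0,0,0,0,-0.02],[0,0,0,0,0,-0.015],[0,0,0,0,0,0],[0,0,0,0,0,0],[0,0,0,0,0,0],[0,0,0,0,0,0]]' >/dev/null
python3 -c '
from h import *
plan();print(arm.sign_off())'
```

```text
clk 21.30 pos [ 0.3836 -0.3466  0.0908] yaw 13.49 z [ 0.0032 -0.0013 -1.    ] F [-7.3  1.9 29.8] T [ 0.55  1.72 -0.26] w 0.151 gf 40.1 j [ 0.35  0.44  0.38  2.02 -0.24  0.73  1.11]
turn z deg -0.00 scaled -0.0000 rows>=0.0; shift after turn scaled [0. 0. 0.] rows>=0.0 tilt fix rotvec scaled [ 0.0014  0.0009 -0.    ]
the job is handed in; nothing more can be done
None
```

Handed in at 21.3 s: by force and position readings the lever is at its stop and the knob is fully on the stem, still gripped, pressed in (about 30 N) and held anticlockwise at a springy stop. The knob turned 88°, not the 73° or so expected, the stem under it could not be seen, and I viewed 11 pictures against the limit of 10.

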